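Set the range selector by clicks and start the test

TASK

On the bench tester, push the pointer of the rotary selector round clockwise with a fingertip until it rests on the fifth click from its end stop (the dot on the scale is the stop and counts as zero), without clicking past the fifth. Only then press the round key on the same panel fully down and let it come back up. Grip nothing, do not shift or lift the tester, and leave the spool, the bottle and the screwdriver where they are.

Things in the scene. Friction and masses are not known exactly. Their poses are not given: they have to be found in the camera images.
- tester: The bench tester: loose grey flat box 190 x 270 x 70 mm (x, y, z), about 3 kg, on rubber feet; slides if pushed sideways with over about 12 N. Origin at the centre of its underside, z up, +y to its left, -x its front edge (nearest the robot). The panel is its level top, 70 mm up. Selector axis at x 5, y 55 mm; key at x -45, y -75 mm. All else on the panel is under 5 mm high.
- axis (a point): Point on the selector's upright turning axis, level with the pointer's top, 30 mm above the panel. Under the pointer is a round skirt, radius 24 mm, 6 mm high. Nothing else that stands up lies within 70 mm of the axis.
- nose (a point): Point on top of the pointer, 36 mm from the axis; axis to nose is the way it points. The black pointer is an upright straight bar 15 mm wide, from 14 mm behind the axis to 44 mm in front, 6 to 30 mm above the panel, with a white line on top towards its nose. At the stop it points to the dot on the panel, 120 degrees counterclockwise (from above) of the tester's +x.
- selector (a joint): Turn in rad, clockwise from above: 0 at the stop (dot), up to 4.19. Click n rests at 0.5236 n (30 degrees apart), n = 0 to 8, marked by dashes 56 mm from the axis (dot for 0). Starts on one of clicks 0 to 3. Between clicks it resists with at most 0.08 Nm (about 2 N at 36 mm); pushed past half-way it snaps on to the next click by itself and stays.
- flank_left: Long side wall (24 mm high) of the pointer facing counterclockwise, the one to push to turn it clockwise. Origin on the selector axis at panel height, x along the pointer to the nose, z up; its face is at y +7.5 mm, x -14 to 44 mm. Fingers pressing both side walls at once count as gripping.
- flank_right: The opposite side wall of the pointer, facing clockwise. Same frame; the face is at y -7.5 mm.
- key_top (a point): Centre of the top of the round push key, radius 14 mm, plain grey in a black housing, 22 mm above the panel.
- key (a joint): Travel of the key in m: 0 up, 0.006 fully down. Spring return; fully down takes 5 N. It counts as pressed beyond 0.0045.
- spool: Bystander: metal spool standing on the bench left of the tester, 60 mm diameter, 46 mm high; origin under its centre.
- flux: Bystander: small bottle, 36 mm diameter, 75 mm high, on the bench right of the tester; origin under its centre.
- driver: Bystander: screwdriver 160 mm long, lying on the bench beyond the tester; origin at its middle.

How it is judged:
On the way, in this order (a step that is already met when the one before it is completed fails the run):
1. the selector rests on the fifth click, no finger touching it (value of joint selector between 2.49 and 2.75 rad and contact force between the fingers and tester below 0.2 N), for 0.2 s.
2. the key is pressed down (value of joint key above 0.0045 m), for 0.02 s.
At the end, for the whole second after the job is handed in: The selector rests on click 5 (2.62 rad, within 0.13), the key has been pressed after that and is up again (under 1.5 mm), the tester stands level within 20 mm of its start and the three bystanders within 20 mm of theirs (value of joint selector between 2.49 and 2.75 rad and velocity of joint selector between -0.1 and 0.1 rad/s and value of joint key below 0.0015 m and linear speed of tester below 0.01 m/s and distance of each of tester, spool, flux, driver from where it was at the start of the episode below 0.02 m and angle between tester's own z axis and vertical below 0.05 rad); the robot touches nothing.
It fails at once if the selector is clicked past the fifth position (value of joint selector above 2.95 rad).
It fails at once if the key is pressed while the selector is not on the fifth click (value of joint key above 0.003 m and not (value of joint selector between 2.49 and 2.75 rad)).
It fails at once if the pointer is gripped from both sides (contact force between the fingers and flank_left above 0.5 N and contact force between the fingers and flank_right above 0.5 N).
It fails at once if the tester is shifted, lifted or tipped (distance of tester from where it was at the start of the episode above 0.02 m or angle between tester's own z axis and vertical above 0.1 rad).
It fails at once if a bystander is moved (distance of any of spool, flux, driver from where it was at the start of the episode above 0.02 m).
It also fails if it takes over 64 s, if anything falls off the work surface, if the arm or the gripper's body presses on something with over 40 N, if the wrist force passes 120 N, or if a joint passes its speed limit or range.

ROBOT

A 7-joint arm with a two-finger parallel gripper is mounted at the origin on the work surface. World frame = base frame: x ahead of the robot, y to its left, z up, the work surface at z = 0. Lengths are in m, angles in rad, forces in N, time in s.
With the tool pointing down it reaches from about 0.4 to 0.75 m from the base axis. Payload 19.5 kg.
Tool frame: the origin (TCP) lies midway between the tips of the shut fingers; the grasp point (between the pads) lies 19 mm behind it; z points along the fingers, y is the line along which they close (so a half turn about z gives the same grasp; the last joint's range is limited). The gripper opens to 85 mm and grips with 20 to 120 N. Pads are 22 mm wide; open, the fingers measure 114 mm over their backs; the gripper's body (76 mm by 85 mm) begins 54 mm behind the grasp point. The pads swing forward as they close: fully open they stand 13 mm farther back than shut.
Start: joints at [1.149, 0.707, -0.028, 1.485, 0.022, 0.951, -0.075], TCP at [0.213, -0.534, 0.231] pointing down, gripper open.
Joint ranges: [-2.71, 2.71], [-0.32, 2.16], [-1.57, 1.52], [0, 2.45], [-1.46, 4.6], [0, 2.02], [-2.83, 2.83]. Speed limits (rad/s): [1.89, 1.89, 2.57, 2.57, 3.01, 3.01, 3.01].

INTERFACE

Orientations are given as a 3x3 rotation matrix whose columns are the frame's x, y, z axes.
In Python, from rig import env gives the robot as it stands.
- The arm moves only by the shell command python3 -m pendant 'ROWS' [OPENING] [FORCE]. ROWS is JSON, a list of rows, each an object of numbers: "x", "y", "z": the shift along the tool's x, y, z in units of 30 mm (1.0 is 30 mm); "rx", "ry", "rz": the turn, a rotation vector about the tool's x, y, z in units of 5 degrees (1.0 is 5 degrees). In form: [{"x": .., "y": .., "z": .., "rx": .., "ry": .., "rz": ..}, ...]. A call has 1 to 5 rows; each row is the pose to reach, as a shift and turn from the pose commanded when the call began, along the tool's axes at that moment; what a row does not reach only later rows make up. A row lasts 1/12 s, in which the tool goes at most 41.7 mm and 7.16 degrees, less where a joint would pass 70% of its speed; a pose out of reach is approached as far as the arm can. A call with a gripper value outside its range is refused whole. OPENING is the opening, from 0 (shut) to 1 (fully open), set as the call begins (- or left out, the last holds). The fingers move at their own pace and stop on an object; FORCE is the grip in N (left out, the last holds). Time passes only in rows, so rows that repeat a pose let the fingers close. It gives the time, the measured TCP pose, the force, the opening and the grip force at its end, in the units of the state.
- env.sense(): the state, without advancing time (a new reading comes with each control period).
- env.get_image(name): name is "scene" or "side" or "wrist"; returns (picture, depth): 384x512x3 uint8, red, green, blue; 384x512 float32, m along the optical axis (not along the pixel's ray), 0 where there is no reading.
- env.camera_model(name): a dict with "fx", "fy", "cx", "cy" (pixels), "world_from_camera" (4x4, takes a point from camera to world coordinates). Camera axes: x right, y down, z forward; pixel columns grow to the right and rows downward; lengths in m; the calibration is good to about 2 mm. A picture is of the moment at which its call begins: read the wrist's pose just before it. camera_model takes no time and is no camera call; for the wrist camera it gives the pose at the moment of the call.
- env.close_job(): hands the job in; it is judged then, once.
The state is a dict: "clock": time; "joint_pos": joint angles; "joint_vel": joint speeds; "joint_efforts": joint torques, N m; "position": TCP position; "tcp_rot": TCP orientation; "contact_force": force on the tool from outside, world axes, zero at the start; "torque": the same for the moment, N m; "gripper_width": opening from 0.0 (shut) to 1.0 (fully open); "grasp_force": force on a finger pad.
Only numpy, scipy, OpenCV 4.12 (cv2) and the standard library are available. Lean on these libraries where they do the work, as an engineer would, in place of code of your own. Each camera call takes 0.05 s, during which the arm holds its last target. There are 200 camera calls.

## Working session

There is one attempt and no reset: what is moved stays moved. The work goes in short steps, Python scripts to look and compute and a shell command to move; the robot and the scene stay as the last step left them, time stands still between calls to the robot, and variables do not carry over. Pictures are saved under pics/ and viewed, at most 10 in all, crops included, and the job is handed in when it is done.

```bash
mkdir -p pics; ls
cat > h.py <<'E'
from rig import env
import numpy as np, cv2
def snap(n,f):
    m=env.camera_model(n); p,d=env.get_image(n)
    cv2.imwrite(f'pics/{f}.png',p[:,:,::-1]); np.savez(f'pics/{f}.npz',p=p,d=d,T=m['world_from_camera'],k=[m['fx'],m['fy'],m['cx'],m['cy']])
def load(f): return np.load(f'pics/{f}.npz')
def pt(z,u,v,Z=None):
    fx,fy,cx,cy=z['k']; T=z['T']; r=np.array([(u-cx)/fx,(v-cy)/fy,1])
    if Z is None: s=z['d'][int(round(v)),int(round(u))]
    else: s=(Z-T[2,3])/(T[:3,:3]@r)[2]
    return T[:3,:3]@(r*s)+T[:3,3]
E
python3 - <<'E'
from h import *
snap('scene','s0'); snap('side','d0')
a=cv2.imread('pics/s0.png');b=cv2.imread('pics/d0.png')
cv2.imwrite('pics/both.png',cv2.resize(np.vstack([a,b]),None,fx=.78,fy=.78))
s=env.sense(); print(s['position'],s['tcp_rot'],s['clock'])
E
```

```text
pics
[ 0.21306369 -0.53382134  0.23088885] [[ 9.28757991e-01  3.70686423e-01 -4.13646717e-04]
 [ 3.70686649e-01 -9.28757576e-01  8.79334348e-04]
 [-5.82202184e-05 -9.70022117e-04 -9.99999528e-01]] 0.1
```

View pics/both.png

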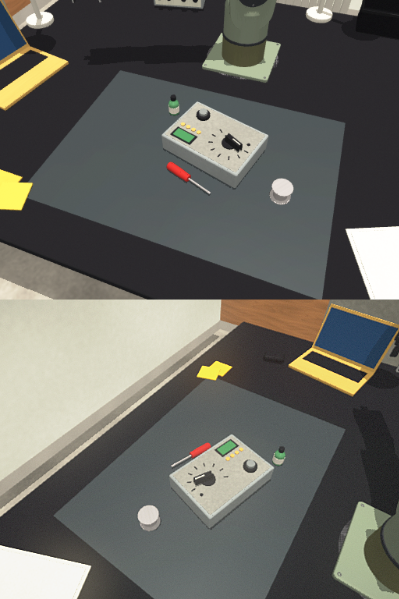

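Run:
```python
import cv2,numpy as np
a=cv2.imread('pics/s0.png')[115:245,200:360];b=cv2.imread('pics/d0.png')[165:295,210:370]
cv2.imwrite('pics/crop.png',np.vstack([cv2.resize(i,None,fx=4.5,fy=4.5,interpolation=cv2.INTER_CUBIC)[:,:] for i in(a,b)])[:, :720] if 0 else np.vstack([cv2.resize(i,None,fx=2.3,fy=2.3,interpolation=cv2.INTER_CUBIC) for i in(a,b)]))
```

```text
(no output)
```

View pics/crop.png

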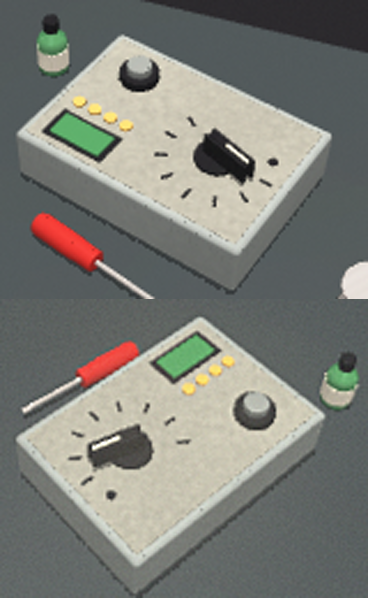

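```bash
cat > fit.py <<'E'
from h import *
from scipy.optimize import least_squares
S=[(273,162),(266,182),(244,197),(215,201),(187,194),(167,178),(161,155),(171,135),(192,121)]
D=[(110,494),(85,480),(75,457),(78,433),(96,414),(120,407),(147,408),(167,421),(182,441)]
zs,zd=load('s0'),load('d0')
s=lambda c:(200+c[0]/2.3,115+c[1]/2.3); d=lambda c:(210+c[0]/2.3,165+(c[1]-299)/2.3)
a=np.radians(120-30*np.arange(9)); M=np.c_[5+56*np.cos(a),55+56*np.sin(a)]/1e3
M=np.r_[M,[[-.045,-.075]]]
P=[np.array([pt(z,*f(c),.07)[:2] for c in L]+[pt(z,*f(k),.092)[:2]]) for z,f,L,k in((zs,s,S,(140,63)),(zd,d,D,(258,400)))]
R=lambda t:np.array([[np.cos(t),-np.sin(t)],[np.sin(t),np.cos(t)]])
def fit(P):
    return least_squares(lambda q:np.concatenate([(M@R(q[2]).T+q[:2]-p).ravel() for p in P]),[.5,0,0])
for p in (P[:1],P[1:],P):
    r=fit(p); print(r.x, np.sqrt(np.mean(r.fun**2)))
q=r.x; W=lambda m:R(q[2])@np.array(m)+q[:2]
ax=W([.005,.055]); print('axis',ax,'key',W([-.045,-.075]))
for z,f,c in((zs,s,(245,158)),(zd,d,(104,441))):
    v=pt(z,*f(c),.1)[:2]-ax; ang=np.degrees(np.arctan2(v[1],v[0])-q[2]); print('pointer',v,(120-ang)%360/30)
for z,f,c in((zs,s,(52,65)),(zd,d,(150,475))): pass
E
python3 fit.py
```

```text
[ 0.51584906  0.05226318 -0.26415715] 0.0007313980798298061
[ 0.51477643  0.04790625 -0.27971413] 0.0011293589074975925
[ 0.51531233  0.05008335 -0.27192534] 0.0019766905381802423
axis [0.53490087 0.10171947] key [ 0.45182184 -0.01007443]
pointer [0.016726   0.03317336] 1.3725683751700393
pointer [0.01500942 0.0209423 ] 1.6683038846432605
```

```bash
cat > goal.py <<'E'
import sys
from h import *
def goal(x,y,z,h):
    s=env.sense(); R=np.array(s['tcp_rot']); d=R.T@(np.array([x,y,z])-s['position'])/.03
    c=np.degrees(np.arctan2(R[1,0],R[0,0])); dh=(h-c+180)%360-180
    print('xyz',d.round(2),'rz',round(-dh/5,2),'tilt',R[:2,2].round(4),'head',c.round(1),'pos',s['position'].round(4),'F',np.round(s['contact_force'],1),'t',s['clock'],'j7',s['joint_pos'][6].round(2))
if __name__=='__main__': goal(*map(float,sys.argv[1:]))
E
M='[{"x":4,"y":-3.7,"z":-1.3,"rz":-5.4},{"x":4,"y":-3.7,"z":-1.3,"rz":-5.4},{"x":8,"y":-7.4,"z":-1.3,"rz":-8},{"x":8,"y":-7.4,"z":-1.3,"rz":-8},{"x":8,"y":-7.4,"z":-1.3,"rz":-8}]'
python3 -m pendant '[{"x":4,"y":-3.7,"z":-1.3,"rz":-5.4},{"x":4,"y":-3.7,"z":-1.3,"rz":-5.4},{"x":6,"y":-5.5,"z":-1.3,"rz":-8},{"x":8,"y":-7.4,"z":-1.3,"rz":-8},{"x":8,"y":-7.4,"z":-1.3,"rz":-8}]' 0
python3 goal.py .5 .06 .27 130
```

```text
xyz [ 16.22 -14.84  -1.29] rz -21.65 tilt [-0.0004  0.0009] head 21.8 pos [ 0.2131 -0.5338  0.2309] F [-0.7 -0.2 -0.4] t 0.1 j7 -0.08$[0]: bad value
```

```bash
python3 -m pendant '[{"x":4,"y":-3.7,"z":-1.3,"rx":0,"ry":0,"rz":-5.4},{"x":4,"y":-3.7,"z":-1.3,"rx":0,"ry":0,"rz":-5.4},{"x":6,"y":-5.5,"z":-1.3,"rx":0,"ry":0,"rz":-8},{"x":8,"y":-7.4,"z":-1.3,"rx":0,"ry":0,"rz":-8},{"x":8,"y":-7.4,"z":-1.3,"rx":0,"ry":0,"rz":-8}]' 0
python3 goal.py .5 .06 .27 130
```

```text
clock: 0.52
position: [0.302, -0.3466, 0.2618]
tcp_rot: [[0.531, 0.847, -0.0], [0.847, -0.531, -0.0], [-0.0, 0.0, -1.0]]
contact_force: [1.2, -0.9, 0.6]
gripper_width: 0.299
grasp_force: 0.0
xyz [14.99 -1.61 -0.28] rz -14.42 tilt [-0.     -0.0001] head 57.9 pos [ 0.302  -0.3466  0.2618] F [ 1.2 -0.9  0.6] t 0.5167 j7 0.08
```

```bash
python3 -m pendant '[{"x":7,"y":-0.8,"z":-0.3,"rx":0,"ry":0,"rz":-7.2},{"x":7,"y":-0.8,"z":-0.3,"rx":0,"ry":0,"rz":-7.2},{"x":7,"y":-0.8,"z":-0.3,"rx":0,"ry":0,"rz":-7.2},{"x":7,"y":-0.8,"z":-0.3,"rx":0,"ry":0,"rz":-7.2},{"x":7,"y":-0.8,"z":-0.3,"rx":0,"ry":0,"rz":-7.2}]' 0 >/dev/null
python3 goal.py .5 .06 .27 130
```

```text
xyz [7.07 4.03 0.02] rz -7.26 tilt [-0.0001 -0.0001] head 93.7 pos [ 0.393  -0.1594  0.2706] F [ 1.4 -1.   0.7] t 0.9333 j7 0.11
```

```bash
python3 -m pendant '[{"x":7,"y":4,"z":0,"rx":0,"ry":0,"rz":-7.2},{"x":7,"y":4,"z":0,"rx":0,"ry":0,"rz":-7.2},{"x":7,"y":4,"z":0,"rx":0,"ry":0,"rz":-7.2},{"x":7,"y":4,"z":0,"rx":0,"ry":0,"rz":-7.2},{"x":7,"y":4,"z":0,"rx":0,"ry":0,"rz":-7.2}]' 0 >/dev/null
python3 -m pendant '[{"x":1,"y":1,"z":0,"rx":0,"ry":0,"rz":0},{"x":1,"y":1,"z":0,"rx":0,"ry":0,"rz":0},{"x":1,"y":1,"z":0,"rx":0,"ry":0,"rz":0}]' 0 >/dev/null
python3 goal.py .5 .06 .27 130
python3 -c "
from h import *
snap('wrist','w0')"
```

```text
xyz [-0.48  0.07  0.  ] rz -0.12 tilt [-0.0008  0.0007] head 129.4 pos [0.4892 0.0699 0.2701] F [ 0.2 -1.  -0.9] t 1.6 j7 0.12
```

View pics/w0.png

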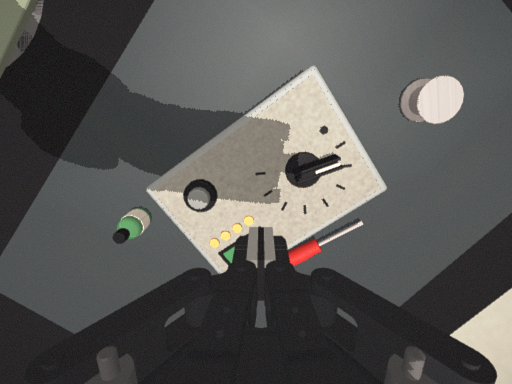

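```bash
cat > fit2.py <<'E'
from fit import *
zw=load('w0'); L=[(324,130),(341,144),(347,166),(341,187),(325,203),(305,209),(285,206),(268,193),(260,173)]
p=np.array([pt(zw,*c,.07)[:2] for c in L]+[pt(zw,199,196,.092)[:2]])
r=fit([p]); q=r.x; print('wrist fit',q,np.sqrt(np.mean(r.fun**2)))
ax=R(q[2])@[.005,.055]+q[:2]; print('axis',ax,'key',R(q[2])@[-.045,-.075]+q[:2], p[-1])
a,b=pt(zw,316,172,.1)[:2],pt(zw,338,164,.1)[:2]
for v in(b-a,b-ax,a-ax): print(v,(120-np.degrees(np.arctan2(v[1],v[0])-q[2]))%360/30)
E
python3 fit2.py | tail -5
python3 -c "
import cv2
i=cv2.imread('pics/w0.png')[110:230,240:370]
cv2.imwrite('pics/wc.png',cv2.resize(i,None,fx=4,fy=4,interpolation=cv2.INTER_CUBIC))"
```

```text
wrist fit [ 0.51673147  0.05108375 -0.28460554] 0.001047094235943187
axis [0.53697317 0.10246734] key [ 0.45248329 -0.00826414] [ 0.4520997 -0.005046 ]
[0.01345256 0.02365168] 1.4441195140065726
[0.01855994 0.03291049] 1.4371407564264804
[0.00510738 0.00925881] 1.419182391363736
```

View pics/wc.png

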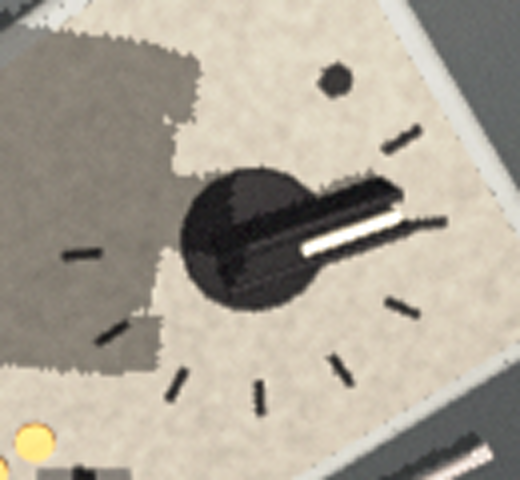

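```bash
cat > ptr.py <<'E'
from h import *
def ptr(f,ax,yaw,lo=.090,hi=.108):
    z=load(f); fx,fy,cx,cy=z['k']; d=z['d']; v,u=np.nonzero(d>0); s=d[v,u]
    P=(z['T'][:3,:3]@np.c_[(u-cx)/fx*s,(v-cy)/fy*s,s].T).T+z['T'][:3,3]
    m=(np.hypot(*(P[:,:2]-ax).T)<.055)&(P[:,2]>lo)&(P[:,2]<hi); Q=P[m]
    (c,sz,an)=cv2.minAreaRect((Q[:,:2]*1e4).astype(np.float32)); b=cv2.boxPoints((c,sz,an))
    w=np.linalg.svd(Q[:,:2]-Q[:,:2].mean(0))[2][0]; w*=np.sign(w@(Q[:,:2].mean(0)-ax))
    cl=lambda w:(120-np.degrees(np.arctan2(w[1],w[0])-yaw))%360/30
    e=b[1]-b[0] if np.hypot(*(b[1]-b[0]))>np.hypot(*(b[2]-b[1])) else b[2]-b[1]
    e*=np.sign(e@w)
    print(f,len(Q),'zmed',np.median(Q[:,2]).round(4),'pca',cl(w).round(2),'rect',cl(e).round(2),'size mm',np.round(np.array(sz)/10,1),'mean-axis',(Q[:,:2].mean(0)-ax).round(4),cl(Q[:,:2].mean(0)-ax).round(2))
if __name__=='__main__':
    for f in('s0','d0','w0'): ptr(f,np.array([.536,.102]),-.275); ptr(f,np.array([.536,.102]),-.275,.097,.106)
E
python3 ptr.py
```

```text
s0 196 zmed 0.0999 pca 1.44 rect 1.48 size mm [58.5 17. ] mean-axis [0.0106 0.0144] 1.69
s0 145 zmed 0.1007 pca 1.48 rect 1.52 size mm [58.5 16.7] mean-axis [0.0091 0.0145] 1.55
d0 198 zmed 0.1004 pca 1.48 rect 1.49 size mm [57.2 16.6] mean-axis [0.0054 0.0137] 1.19
d0 149 zmed 0.1009 pca 1.47 rect 1.49 size mm [57.2 16. ] mean-axis [0.006  0.0121] 1.35
w0 660 zmed 0.0992 pca 1.47 rect 1.47 size mm [58.  15.7] mean-axis [0.0063 0.0129] 1.34
w0 573 zmed 0.0993 pca 1.47 rect 1.46 size mm [57.8 15.6] mean-axis [0.0071 0.0126] 1.45
```

Run:
```python
from fit2 import *
v=p[:9]-ax; print((np.degrees(np.arctan2(v[:,1],v[:,0])-q[2])).round(1),np.hypot(*v.T).round(4))
for f in('s0','d0','w0'):
    z=load(f);fx,fy,cx,cy=z['k'];d=z['d'];vv,u=np.nonzero(d>0);s=d[vv,u]
    P=(z['T'][:3,:3]@np.c_[(u-cx)/fx*s,(vv-cy)/fy*s,s].T).T+z['T'][:3,3]
    m=(abs(P[:,2]-.07)<.006)&(np.hypot(*(P[:,:2]-q[:2]).T)<.18)
    r=cv2.minAreaRect((P[m,:2]*1e4).astype(np.float32)); print(f,r)
```

```text
[ 0.51584906  0.05226318 -0.26415715] 0.0007313980798298061
[ 0.51477643  0.04790625 -0.27971413] 0.0011293589074975925
[ 0.51531233  0.05008335 -0.27192534] 0.0019766905381802423
axis [0.53490087 0.10171947] key [ 0.45182184 -0.01007443]
pointer [0.016726   0.03317336] 1.3725683751700393
pointer [0.01500942 0.0209423 ] 1.6683038846432605
wrist fit [ 0.51673147  0.05108375 -0.28460554] 0.001047094235943187
axis [0.53697317 0.10246734] key [ 0.45248329 -0.00826414] [ 0.4520997 -0.005046 ]
[0.01345256 0.02365168] 1.4441195140065726
[0.01855994 0.03291049] 1.4371407564264804
[0.00510738 0.00925881] 1.419182391363736
[ 121.3   91.4   60.1   30.1   -0.8  -29.7  -58.4  -89.1 -119.2] [0.0552 0.0562 0.0562 0.0563 0.0565 0.056  0.0563 0.0567 0.0573]
s0 ((5173.2265625, 510.1661376953125), (2713.216064453125, 1924.67919921875), 74.7389907836914)
d0 ((5158.85546875, 496.2841796875), (2702.998779296875, 1911.4359130859375), 74.48216247558594)
w0 ((5163.98681640625, 501.519287109375), (2695.176513671875, 1892.33740234375), 74.55657958984375)
```

```bash
python3 goal.py .5146 .1343 .15 185
```

```text
xyz [1.18 2.06 4.01] rz -11.15 tilt [-0.0007 -0.0002] head 129.2 pos [0.4893 0.0679 0.2702] F [ 0.1 -0.7 -0.2] t 1.65 j7 0.12
```

```bash
python3 -m pendant '[{"x":1.2,"y":2.06,"z":1,"rx":0,"ry":0,"rz":-4},{"x":1.2,"y":2.06,"z":2,"rx":0,"ry":0,"rz":-4},{"x":1.2,"y":2.06,"z":3,"rx":0,"ry":0,"rz":-4},{"x":1.2,"y":2.06,"z":4,"rx":0,"ry":0,"rz":-8},{"x":1.2,"y":2.06,"z":4,"rx":0,"ry":0,"rz":-8}]' 0 >/dev/null; python3 goal.py .5146 .1343 .15 185
```

```text
xyz [-0.04  0.06 -0.15] rz -4.24 tilt [-0.0066 -0.0021] head 163.8 pos [0.5128 0.1329 0.1454] F [-0.5 -1.2 -0.8] t 2.0667 j7 0.38
```

```bash
python3 -m pendant '[{"x":0,"y":0,"z":0,"rx":0,"ry":0,"rz":-4},{"x":0,"y":0,"z":0,"rx":0,"ry":0,"rz":-4},{"x":0,"y":0,"z":0,"rx":0,"ry":0,"rz":-4},{"x":0,"y":0,"z":0,"rx":0,"ry":0,"rz":-4},{"x":0,"y":0,"z":0,"rx":0,"ry":0,"rz":-4}]' 0 >/dev/null; python3 goal.py .5146 .1343 .083 185; python3 -c "
from h import *
print(env.sense()['joint_pos'])"
```

```text
xyz [0.   0.04 2.25] rz -0.36 tilt [-0.0003 -0.0003] head -176.8 pos [0.5148 0.1333 0.1504] F [ 0.4  0.1 -0.3] t 2.4833 j7 0.65
[ 0.04915733  0.83447284 -0.7034825   1.73224765  0.69726155  0.84283563
  0.64963996]
```

```bash
python3 -m pendant '[{"x":0,"y":0.04,"z":0.8,"rx":0,"ry":0,"rz":0},{"x":0,"y":0.04,"z":1.5,"rx":0,"ry":0,"rz":0},{"x":0,"y":0.04,"z":2,"rx":0,"ry":0,"rz":0},{"x":0,"y":0.04,"z":2.25,"rx":0,"ry":0,"rz":0},{"x":0,"y":0.04,"z":2.25,"rx":0,"ry":0,"rz":0}]' 0 >/dev/null; python3 goal.py .5146 .1343 .083 185
python3 -c "
from h import *
snap('wrist','w1')
from ptr import ptr
ptr('w1',np.array([.536,.102]),-.269,.094,.106)"
```

```text
xyz [-0.01 -0.03 -0.03] rz -0.33 tilt [-0.0016 -0.0008] head -176.6 pos [0.5141 0.1352 0.082 ] F [-0.5 -0.1 -0.5] t 2.9 j7 0.56
w1 865 zmed 0.0992 pca 10.61 rect 1.44 size mm [57.4 53.3] mean-axis [-0.0194  0.0275] 11.31
```

View pics/w1.png

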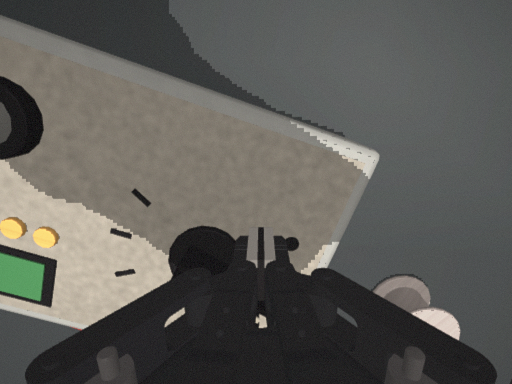

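```bash
python3 -m pendant '[{"x":-0.10,"y":0.05,"z":0,"rx":0,"ry":0,"rz":1},{"x":-0.21,"y":0.09,"z":0,"rx":0,"ry":0,"rz":2},{"x":-0.31,"y":0.12,"z":0,"rx":0,"ry":0,"rz":3},{"x":-0.42,"y":0.14,"z":0,"rx":0,"ry":0,"rz":4},{"x":-0.54,"y":0.15,"z":0,"rx":0,"ry":0,"rz":5}]' 0 >/dev/null
cat > phi.py <<'E'
from h import *
s=env.sense();R=np.array(s['tcp_rot']);h=np.arctan2(R[1,0],R[0,0]);a=R.T@np.r_[s['position'][:2]-np.array([.536,.102]),0]
print('phi_t',np.degrees(h).round(1)-90,'x,y mm',(a[:2]*1e3).round(1),'z',s['position'][2].round(4),'F tool',(R.T@s['contact_force']).round(1),'t',round(s['clock'],2),'q',np.round(s['joint_pos'],2))
E
python3 phi.py
```

```text
phi_t 68.19999999999999 x,y mm [19.2 34.7] z 0.0843 F tool [ 0.6  0.3 -0.1] t 3.37 q [-0.05  0.92 -0.52  1.72  0.68  0.68  0.25]
```

```bash
python3 -m pendant '[{"x":-0.10,"y":0.05,"z":0,"rx":0,"ry":0,"rz":1},{"x":-0.21,"y":0.09,"z":0,"rx":0,"ry":0,"rz":2},{"x":-0.31,"y":0.12,"z":0,"rx":0,"ry":0,"rz":3},{"x":-0.42,"y":0.14,"z":0,"rx":0,"ry":0,"rz":4},{"x":-0.54,"y":0.15,"z":0,"rx":0,"ry":0,"rz":5}]' 0 >/dev/null
python3 phi.py
python3 -m pendant '[{"x":-0.10,"y":0.05,"z":0,"rx":0,"ry":0,"rz":1},{"x":-0.21,"y":0.09,"z":0,"rx":0,"ry":0,"rz":2},{"x":-0.31,"y":0.12,"z":0,"rx":0,"ry":0,"rz":3},{"x":-0.42,"y":0.14,"z":0,"rx":0,"ry":0,"rz":4},{"x":-0.54,"y":0.15,"z":0,"rx":0,"ry":0,"rz":5}]' 0 >/dev/null
python3 phi.py; python3 -c "
from h import *
for c in('scene','side'):
    snap(c,c+'2')
    from ptr import ptr
    ptr(c+'2',np.array([.536,.102]),-.269,.097,.103)
a=cv2.imread('pics/scene2.png')[115:245,200:360];b=cv2.imread('pics/side2.png')[165:295,210:370]
cv2.imwrite('pics/c2.png',np.vstack([cv2.resize(i,None,fx=2.3,fy=2.3,interpolation=cv2.INTER_CUBIC) for i in(a,b)]))"
```

```text
phi_t 43.19999999999999 x,y mm [19.4 34.4] z 0.0843 F tool [ 0.4 -0.4 -0.3] t 3.78 q [-0.1   0.92 -0.41  1.67  0.54  0.67 -0.04]
phi_t 18.200000000000003 x,y mm [19.4 33.9] z 0.0843 F tool [ 0.4  0.  -0.3] t 4.2 q [-0.13  0.92 -0.31  1.62  0.4   0.66 -0.33]
scene2 131 zmed 0.1006 pca 2.65 rect 2.14 size mm [68.7 37. ] mean-axis [0.0184 0.0076] 2.74
side2 57 zmed 0.1003 pca 1.81 rect 1.91 size mm [69.4 14.4] mean-axis [0.0034 0.0111] 1.05
```

View pics/c2.png

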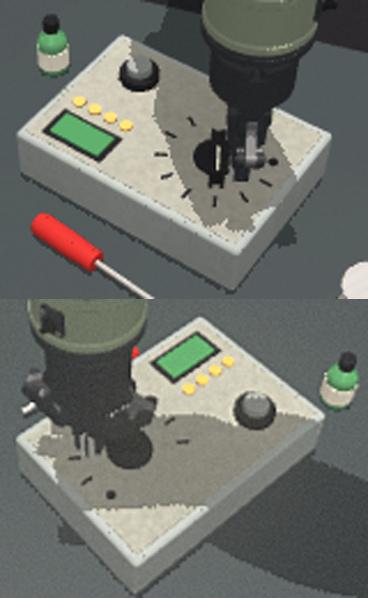

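```bash
python3 -m pendant '[{"x":-0.10,"y":0.05,"z":0,"rx":0,"ry":0,"rz":1},{"x":-0.21,"y":0.09,"z":0,"rx":0,"ry":0,"rz":2},{"x":-0.31,"y":0.12,"z":0,"rx":0,"ry":0,"rz":3},{"x":-0.42,"y":0.14,"z":0,"rx":0,"ry":0,"rz":4},{"x":-0.54,"y":0.15,"z":0,"rx":0,"ry":0,"rz":5}]' 0 >/dev/null
python3 phi.py
python3 -m pendant '[{"x":0.5,"y":0,"z":0,"rx":0,"ry":0,"rz":0},{"x":0.8,"y":0,"z":-1,"rx":0,"ry":0,"rz":0},{"x":1,"y":0,"z":-2,"rx":0,"ry":0,"rz":0},{"x":2,"y":0,"z":-3,"rx":0,"ry":0,"rz":0},{"x":3,"y":0,"z":-3.2,"rx":0,"ry":0,"rz":0}]' 0 >/dev/null
python3 -c "
from h import *
from ptr import ptr
snap('wrist','w3'); ptr('w3',np.array([.536,.102]),-.269,.094,.106)
snap('scene','s3'); ptr('s3',np.array([.536,.102]),-.269,.094,.106)
snap('side','d3'); ptr('d3',np.array([.536,.102]),-.269,.094,.106)"; python3 phi.py
```

```text
phi_t -6.599999999999994 x,y mm [19.3 33.3] z 0.0838 F tool [-0.9 -0.2 -0.3] t 4.72 q [-0.16  0.92 -0.2   1.6   0.26  0.64 -0.61]
w3 56 zmed 0.0997 pca 6.47 rect 6.71 size mm [10.4  7.2] mean-axis [ 0.0345 -0.0122] 4.14
s3 150 zmed 0.1005 pca 4.02 rect 4.0 size mm [16. 57.] mean-axis [ 0.0169 -0.0026] 3.78
d3 159 zmed 0.1004 pca 3.96 rect 3.99 size mm [16.4 56.9] mean-axis [ 0.012  -0.0036] 4.05
phi_t -6.200000000000003 x,y mm [111.1  33.1] z 0.1803 F tool [-1.6  0.1  0. ] t 5.28 q [-0.29  0.83 -0.22  1.38  0.2   0.94 -0.67]
```

View pics/w3.png

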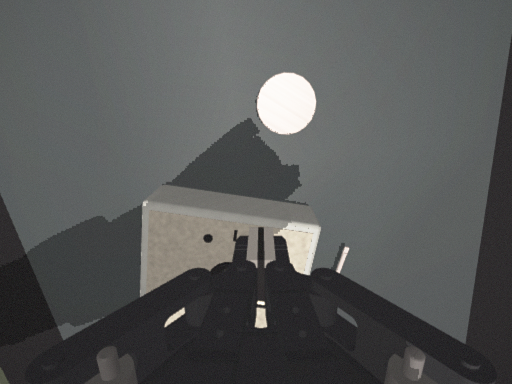

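```bash
python3 -m pendant '[{"x":-1.3,"y":0,"z":1,"rx":0,"ry":0,"rz":0},{"x":-2.5,"y":0,"z":1.8,"rx":0,"ry":0,"rz":0},{"x":-2.5,"y":0,"z":2.6,"rx":0,"ry":0,"rz":0},{"x":-2.5,"y":0,"z":3.2,"rx":0,"ry":0,"rz":0},{"x":-2.5,"y":0,"z":3.2,"rx":0,"ry":0,"rz":0}]' 0 >/dev/null;python3 phi.py
python3 -m pendant '[{"x":-0.25,"y":0,"z":0,"rx":0,"ry":0,"rz":0},{"x":-0.5,"y":0,"z":0,"rx":0,"ry":0,"rz":0},{"x":-0.5,"y":0,"z":0,"rx":0,"ry":0,"rz":0}]' 0 >/dev/null;python3 phi.py
```

```text
phi_t -6.5 x,y mm [31.8 31.7] z 0.0801 F tool [-0.4 -0.8  0.7] t 5.7 q [-0.18  0.93 -0.2   1.59  0.26  0.65 -0.62]
phi_t -6.599999999999994 x,y mm [16.9 33.8] z 0.0844 F tool [-1.2  0.7 -0.5] t 5.95 q [-0.16  0.92 -0.2   1.6   0.26  0.64 -0.6 ]
```

```bash
python3 -m pendant '[{"x":-0.08,"y":0.04,"z":0,"rx":0,"ry":0,"rz":0.8},{"x":-0.165,"y":0.075,"z":0,"rx":0,"ry":0,"rz":1.6},{"x":-0.25,"y":0.10,"z":0,"rx":0,"ry":0,"rz":2.4},{"x":-0.335,"y":0.125,"z":0,"rx":0,"ry":0,"rz":3.2},{"x":-0.425,"y":0.143,"z":0,"rx":0,"ry":0,"rz":4}]' 0 >/dev/null;python3 phi.py
python3 -m pendant '[{"x":-0.04,"y":0.02,"z":0,"rx":0,"ry":0,"rz":0.4},{"x":-0.08,"y":0.04,"z":0,"rx":0,"ry":0,"rz":0.8},{"x":-0.12,"y":0.055,"z":0,"rx":0,"ry":0,"rz":1.2},{"x":-0.165,"y":0.075,"z":0,"rx":0,"ry":0,"rz":1.6},{"x":-0.165,"y":0.075,"z":0,"rx":0,"ry":0,"rz":1.6}]' 0 >/dev/null;python3 phi.py
python3 -c "
from h import *
from ptr import ptr
for c,n in(('scene','s4'),('side','d4')):
    snap(c,n); ptr(n,np.array([.536,.102]),-.269,.097,.103)"
```

```text
phi_t -26.700000000000003 x,y mm [19.1 33.5] z 0.0842 F tool [2.3 0.1 0. ] t 6.37 q [-0.18  0.92 -0.11  1.6   0.14  0.63 -0.83]
phi_t -34.6 x,y mm [17.9 33.1] z 0.083 F tool [ 0.3  1.1 -0.4] t 6.78 q [-0.19  0.92 -0.07  1.61  0.1   0.62 -0.92]
s4 23 zmed 0.1007 pca 4.27 rect 4.38 size mm [17.5 55. ] mean-axis [0.0451 0.0013] 3.43
d4 92 zmed 0.1005 pca 3.41 rect 2.44 size mm [51.5 35.1] mean-axis [ 0.0056 -0.0013] 3.91
```

```bash
python3 -m pendant '[{"x":0.5,"y":0,"z":0,"rx":0,"ry":0,"rz":0},{"x":0.8,"y":0,"z":-1,"rx":0,"ry":0,"rz":0},{"x":1,"y":0,"z":-2,"rx":0,"ry":0,"rz":0},{"x":2,"y":0,"z":-3,"rx":0,"ry":0,"rz":0},{"x":3,"y":0,"z":-3.2,"rx":0,"ry":0,"rz":0}]' 0 >/dev/null
python3 -c "
from h import *
from ptr import ptr
for c,n in(('scene','s5'),('side','d5')):
    snap(c,n); ptr(n,np.array([.536,.102]),-.269,.094,.106)"; python3 phi.py; python3 goal.py .453 -.010 .18 20
```

```text
s5 169 zmed 0.1 pca 4.98 rect 5.01 size mm [18.2 57.8] mean-axis [ 0.0126 -0.0094] 4.72
d5 143 zmed 0.1005 pca 4.99 rect 5.0 size mm [15.1 56.7] mean-axis [ 0.0081 -0.0094] 5.13
phi_t -34.2 x,y mm [112.6  32.2] z 0.1804 F tool [-0.3 -0.6  1.4] t 7.4 q [-0.29  0.88 -0.07  1.24  0.06  1.01 -0.97]
xyz [-8.4  -1.26 -0.02] rz 7.15 tilt [0.003  0.0033] head 55.8 pos [0.626  0.1769 0.1804] F [-0.7  0.1 -1.4] t 7.4 j7 -0.97
```

```bash
python3 -m pendant '[{"x":-8.4,"y":-1.26,"z":0,"rx":0,"ry":0,"rz":0},{"x":-8.4,"y":-1.26,"z":0,"rx":0,"ry":0,"rz":0},{"x":-8.4,"y":-1.26,"z":0,"rx":0,"ry":0,"rz":0},{"x":-8.4,"y":-1.26,"z":0,"rx":0,"ry":0,"rz":0},{"x":-8.4,"y":-1.26,"z":0,"rx":0,"ry":0,"rz":0}]' 0 >/dev/null
python3 goal.py .453 -.010 .13 55.8
python3 - <<'E'
from h import *
for f in('s0','d0','w0'):
    z=load(f);fx,fy,cx,cy=z['k'];d=z['d'];v,u=np.nonzero(d>0);s=d[v,u]
    P=(z['T'][:3,:3]@np.c_[(u-cx)/fx*s,(v-cy)/fy*s,s].T).T+z['T'][:3,3]
    Q=P[(np.hypot(*(P[:,:2]-[.453,-.01]).T)<.035)&(P[:,2]>.074)]
    print(f,np.histogram(Q[:,2],np.arange(.074,.1,.002))[0],Q[Q[:,2]>.0905][:,:2].mean(0), np.ptp(Q[Q[:,2]>.0905][:,:2],0))
E
```

```text
xyz [-1.32 -0.21  1.63] rz -0.04 tilt [-0.0004 -0.0001] head 55.6 pos [0.4805 0.0191 0.1789] F [ 1.8 -1.   0.2] t 7.8167 j7 -0.81
s0 [11 10  8 37 41 19  9 11 21 35  9  0  0] [ 0.45433815 -0.00870638] [0.02532313 0.02552647]
d0 [17 10  8 29 58 27  6  9 22 49 13  1  0] [ 0.45209571 -0.00997968] [0.02593001 0.0270039 ]
w0 [ 11  20  42 349  58  17   9  50 257  38   0   0   0] [ 0.4532068  -0.00957485] [0.02448174 0.02482807]
```

```bash
python3 -m pendant '[{"x":-1.32,"y":-0.21,"z":0,"rx":0,"ry":0,"rz":0},{"x":-1.32,"y":-0.21,"z":0.8,"rx":0,"ry":0,"rz":0},{"x":-1.32,"y":-0.21,"z":1.6,"rx":0,"ry":0,"rz":0},{"x":-1.32,"y":-0.21,"z":2.3,"rx":0,"ry":0,"rz":0},{"x":-1.32,"y":-0.21,"z":2.3,"rx":0,"ry":0,"rz":0}]' 0 >/dev/null
python3 goal.py .453 -.010 .085 55.8
```

```text
xyz [-0.04  0.01  0.74] rz -0.05 tilt [-0.0045  0.    ] head 55.6 pos [ 0.4535 -0.0089  0.1073] F [-0.8  1.2  0.7] t 8.2333 j7 -0.79
```

```bash
python3 -m pendant '[{"x":0,"y":0,"z":0.2,"rx":0,"ry":0,"rz":0},{"x":0,"y":0,"z":0.4,"rx":0,"ry":0,"rz":0},{"x":0,"y":0,"z":0.6,"rx":0,"ry":0,"rz":0},{"x":0,"y":0,"z":0.7,"rx":0,"ry":0,"rz":0},{"x":0,"y":0,"z":0.7,"rx":0,"ry":0,"rz":0}]' 0 >/dev/null
python3 goal.py .453 -.010 .085 55.8
```

```text
xyz [-0.08 -0.04  0.13] rz -0.06 tilt [0.0006 0.0001] head 55.5 pos [ 0.4554 -0.0086  0.0889] F [1.2 0.5 3. ] t 8.65 j7 -0.8
```

```bash
python3 -m pendant '[{"x":0,"y":0,"z":0.06,"rx":0,"ry":0,"rz":0},{"x":0,"y":0,"z":0.12,"rx":0,"ry":0,"rz":0},{"x":0,"y":0,"z":0.16,"rx":0,"ry":0,"rz":0},{"x":0,"y":0,"z":0.16,"rx":0,"ry":0,"rz":0},{"x":0,"y":0,"z":0.16,"rx":0,"ry":0,"rz":0}]' 0 >/dev/null
python3 goal.py .453 -.010 .085 55.8
```

```text
xyz [-0.08 -0.04  0.01] rz -0.06 tilt [0.002  0.0001] head 55.5 pos [ 0.4555 -0.0086  0.0854] F [-3.7  1.6 36.7] t 9.0667 j7 -0.8
```

```bash
python3 -m pendant '[{"x":0,"y":0,"z":-0.5,"rx":0,"ry":0,"rz":0},{"x":0,"y":0,"z":-1.2,"rx":0,"ry":0,"rz":0},{"x":0,"y":0,"z":-2.2,"rx":0,"ry":0,"rz":0},{"x":0,"y":0,"z":-3.2,"rx":0,"ry":0,"rz":0},{"x":0,"y":0,"z":-4,"rx":0,"ry":0,"rz":0}]' 0 >/dev/null
python3 -m pendant '[{"x":0,"y":0,"z":0,"rx":0,"ry":0,"rz":0},{"x":0,"y":0,"z":0,"rx":0,"ry":0,"rz":0},{"x":0,"y":0,"z":0,"rx":0,"ry":0,"rz":0},{"x":0,"y":0,"z":0,"rx":0,"ry":0,"rz":0}]' 0 >/dev/null
python3 -c "
from h import *
from ptr import ptr
for c,n in(('scene','s6'),('side','d6')):
    snap(c,n); ptr(n,np.array([.536,.102]),-.269,.094,.106)
cv2.imwrite('pics/f.png',cv2.resize(cv2.imread('pics/s6.png')[80:280,180:400],None,fx=2,fy=2))
s=env.sense();print(s['position'],s['contact_force'])"
```

```text
s6 167 zmed 0.1002 pca 5.03 rect 4.94 size mm [17.7 58.4] mean-axis [ 0.0124 -0.0095] 4.73
d6 143 zmed 0.1008 pca 5.01 rect 4.96 size mm [15.4 57.7] mean-axis [ 0.0079 -0.0093] 5.14
[ 0.45474695 -0.00867665  0.20345906] [ 0.13439421  0.95656748 -0.58826996]
```

View pics/f.png

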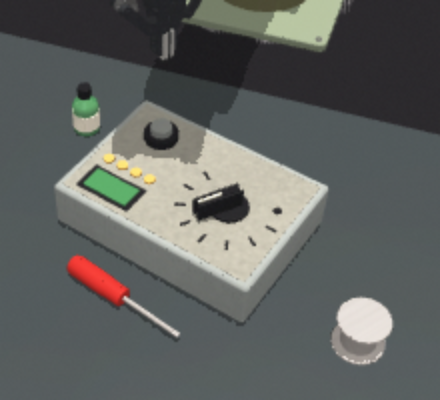

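The picture shows the pointer on the fifth dash (about 185,222), the key up at (160,130), and the bottle, screwdriver and spool undisturbed.

```bash
python3 -c "
from rig import env
print(env.close_job())"
```

```text
the job is handed in; nothing more can be done
None
```

The selector rests on click 5 (depth images from two cameras read 4.94 to 5.03). After that I pressed the key to its stop (about 37 N) and it came back up. The tester and bystanders look unmoved, and the job is handed in, though `close_job` gave no verdict.

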